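Spices back on their colour-coded coasters

TASK

Put the four spice containers on the worktop away: stand each one upright on the coaster of the same colour as its lid (green, amber, blue, red), flat on the coaster's floor and well inside its rim. Keep them upright as you carry them, and leave the tea cup and the tall food tin where they are.

Things in the scene. Friction and masses are not known exactly. Their poses are not given: they have to be found in the camera images.
- green_tin: small round white-grey spice tin with a green lid, loose, standing upright; 74 mm high in all, body 48 mm diameter up to 62 mm, lid 50 mm diameter above that, about 0.12 kg; the lid is fixed on. Origin: centre of the underside; z up along its axis (round, so its yaw does not matter)
- amber_tin: small round white-grey spice tin with an amber (orange-yellow) lid, loose, standing upright; 62 mm high in all, body 48 mm diameter up to 50 mm, lid 50 mm diameter above that, about 0.12 kg; the lid is fixed on. Origin: centre of the underside; z up along its axis (round, so its yaw does not matter)
- blue_tin: small round white-grey spice tin with a dark blue lid, loose, standing upright; 68 mm high in all, body 48 mm diameter up to 56 mm, lid 50 mm diameter above that, about 0.12 kg; the lid is fixed on. Origin: centre of the underside; z up along its axis (round, so its yaw does not matter)
- red_jar: slim round glass spice jar with a red cap and a dark label, loose, standing upright; 105 mm high in all, about 40 mm diameter over its whole height, cap 41 mm diameter from 85 mm up, about 0.11 kg; cap fixed on. Origin: centre of the underside; z up along its axis
- green_coaster: Green round coaster fixed to the worktop (it does not move), all of one colour: 82 mm outer diameter, 9 mm high, with a flat floor 4 mm above the worktop inside a raised rim of 69 mm inner diameter. Origin: centre of its underside, on the worktop; z up
- amber_coaster: Amber (orange-yellow) round coaster fixed to the worktop (it does not move), all of one colour: 82 mm outer diameter, 9 mm high, with a flat floor 4 mm above the worktop inside a raised rim of 69 mm inner diameter. Origin: centre of its underside, on the worktop; z up
- blue_coaster: Dark blue round coaster fixed to the worktop (it does not move), all of one colour: 82 mm outer diameter, 9 mm high, with a flat floor 4 mm above the worktop inside a raised rim of 69 mm inner diameter. Origin: centre of its underside, on the worktop; z up
- red_coaster: Red round coaster fixed to the worktop (it does not move), all of one colour: 82 mm outer diameter, 9 mm high, with a flat floor 4 mm above the worktop inside a raised rim of 69 mm inner diameter. Origin: centre of its underside, on the worktop; z up
- tea_cup: white tea cup with a blue flower pattern, empty, standing behind the work on the right, loose and not to be disturbed; bowl about 90 mm diameter, 119 mm over its handle (which points to the right, its end within 75 mm of the origin), 64 mm high. Origin: under the cup on the worktop; z up
- pea_tin: tall food tin with a metal top and a green paper label, standing behind the work on the left, loose and not to be disturbed; 75 mm diameter, 110 mm high. Origin: centre of the underside; z up. (Above and behind the work hangs a wall cabinet, its underside 0.64 m over the worktop and its front 0.61 m ahead of the robot base: keep the arm low there, and draw back at the end)
Things that resemble listed ones, but are neither listed nor needed, are in the scene too. Several things look just like the green_tin: the one meant starts farthest from the robot's base.

How it is judged:
By the outcome, as a careful person would: the job done as asked, in the order asked, and still so for the second after the job is handed in, with the robot touching nothing.
It also fails if it takes over 96 s, if anything falls off the work surface, if the arm or the gripper's body presses on something with over 40 N, if the wrist force passes 120 N, or if a joint passes its speed limit or range.

ROBOT

A 6-joint arm with a two-finger parallel gripper is mounted at the origin on a cart in front of the work surface, level with it; the furniture and walls round the work are solid. World frame = base frame: x ahead of the robot, y to its left, z up, the work surface at z = 0. Lengths are in m, angles in degrees, forces in N, time in s.
With the tool pointing down it reaches from about 0.4 to 0.825 m from the base axis. Payload 7 kg.
Tool frame: the origin (TCP) lies at the very end of the fingers, on their centre line; the grasp point (between the pads) lies 19 mm behind it; z points along the fingers, y is the line along which they close (so a half turn about z gives the same grasp; the last joint's range is limited). The gripper opens to 88 mm and grips with 3 to 60 N. Pads are 19 mm wide; open, the fingers measure 130 mm over their backs; the gripper's body (78 mm by 193 mm) begins 47 mm behind the grasp point.
Start: joints at [84.861, 20.546, 0.682, 0, -70.136, -16.507], TCP at [0.249, 0.627, 0.227] pointing down, gripper open.
Joint ranges: [-176.03, 176.03], [-82.01, 121.73], [-58.28, 71.71], [-173.87, 95.51], [-174.79, -0.11], [-173.66, 173.66]. Speed limits (degrees/s): [136.94, 136.94, 172.46, 180, 180, 180].

INTERFACE

Orientations are given as [roll, pitch, yaw] about the fixed x, y, z axes, in that order (R = Rz(yaw) Ry(pitch) Rx(roll)).
In Python, from plant import ctrl, cams, workorder gives the robot as it stands.
- The arm moves only by the tool play_rows, never from a script. Its argument "motion" is a list of rows, each an object of numbers: "x", "y", "z": the shift along the tool's x, y, z normalised to -1 to 1, where 1 is 0.025 m; "rx", "ry", "rz": the turn, a rotation vector about the tool's x, y, z normalised to -1 to 1, where 1 is 4 degrees. A call has 1 to 20 rows; each row shifts and turns the commanded pose from where the row before left it, along the tool's axes as they then stand; what a row does not reach is not made up. A row lasts 1/8 s, in which the tool goes at most 62.5 mm and 10.7 degrees, less where a joint would pass 70% of its speed; a pose out of reach is approached as far as the arm can. A call with a number of a shift or a turn outside -1 to 1 is refused whole. A call with a gripper value outside its range is refused whole. "fingers" is the opening, from -1 (shut) to 1 (fully open), set as the call begins (left out, the last holds). The fingers move at their own pace and stop on an object; the grip force is fixed at half the most. Time passes only in rows, so rows that do not move let the fingers close. It gives the time, the measured TCP pose, the force, the opening and the grip force at its end, in the units of the state.
- ctrl.get_obs(): the state, without advancing time (a new reading comes with each control period).
- cams.snapshot(name): name is "scene" or "side" or "wrist"; returns the picture (480x640x3 uint8, blue, green, red); there is no depth.
- cams.get_calibration(name): a dict with "vertical_fov" (degrees; the focal length in pixels is half the picture's height over the tangent of half this angle, whatever the lens; pixels are square), "cx", "cy" (the principal point, pixels), "position" and "rotation" of the camera in the world. Camera axes: x right, y up, looking along -z (the intrinsics and any distortion apply to the point x, -y, -z); pixel columns grow to the right and rows downward; lengths in m; the calibration is good to about 2 mm. The wrist camera is an equidistant fisheye: a pixel r from the principal point sees the ray r / f radians off the axis. A picture is of the moment at which its call begins: read the wrist's pose just before it. get_calibration takes no time and is no camera call; for the wrist camera it gives the pose at the moment of the call.
- workorder.close_job(): hands the job in; it is judged then, once.
The state is a dict: "clock": time; "joint_pos": joint angles; "qvel": joint speeds; "tau": joint torques, N m; "tool_pos": TCP position; "orientation": TCP orientation; "force": force on the tool from outside, world axes, zero at the start; "moment": the same for the moment, N m; "opening": finger opening in m; "gripper_force": force on a finger pad.
Only numpy, scipy, OpenCV 4.12 (cv2) and the standard library are available. Lean on these libraries where they do the work, as an engineer would, in place of code of your own. Each camera call takes 0.05 s, during which the arm holds its last target. There are 200 camera calls.

## Working session

There is one attempt and no reset: what is moved stays moved. The work goes in short steps, Python scripts to look and compute and a tool call to move; the robot and the scene stay as the last step left them, time stands still between calls to the robot, and variables do not carry over. Pictures are saved under pics/ and viewed, at most 14 in all, crops included, and the job is handed in when it is done.

Besides the shell and the picture viewer there is one more tool, called in YAML: its name, and indented under it one key for each argument. play_rows: Moves the arm, as the interface text tells. Its arguments: {"type":"object","properties":{"motion":{"type":"array"},"fingers":{"type":"number"}},"required":["motion"]}

```bash
mkdir -p pics; ls
cat > h.py <<'E'
import numpy as np, cv2
from plant import ctrl, cams, workorder
def K(c): return 240/np.tan(np.radians(c["vertical_fov"])/2)
def ray(c,u,v,fish=False):
    f=K(c); x=(u-c["cx"]); y=(v-c["cy"])
    if fish:
        r=np.hypot(x,y); t=r/f; s=np.sin(t)/max(r,1e-9); d=np.array([x*s,-y*s,-np.cos(t)])
    else: d=np.array([x/f,-y/f,-1.])
    return np.array(c["position"]),np.array(c["rotation"]).reshape(3,3)@d
def plane(c,u,v,z,fish=False):
    p,d=ray(c,u,v,fish); return p+d*(z-p[2])/d[2]
E
python3 - <<'E'
from h import *
for n in ("scene","side","wrist"):
    c=cams.get_calibration(n); print(n,c); cv2.imwrite(f"pics/{n}0.png",cams.snapshot(n))
print(ctrl.get_obs())
E
```

```text
pics
scene {'vertical_fov': 54.43458962598808, 'cx': 316.2354798569181, 'cy': 241.0058837592798, 'position': array([0.39861123, 0.9505698 , 0.62536427]), 'rotation': array([ 6.00109146e+01,  1.59963868e-01, -1.73536205e+02])}
side {'vertical_fov': 48.64485125307143, 'cx': 322.1629611806547, 'cy': 242.77127696075863, 'position': array([0.36391781, 1.06135443, 0.67660562]), 'rotation': array([  60.89383139,    0.69876915, -173.4557261 ])}
wrist {'vertical_fov': 65.70646984690485, 'cx': 317.77005138819624, 'cy': 241.62103466005618, 'position': array([0.32502865, 0.59689452, 0.38350383]), 'rotation': array([-1.74571497e+01, -9.73373302e-02, -1.11678070e+02])}
{'clock': 0.15, 'joint_pos': array([ 8.48615712e+01,  2.05825009e+01,  6.46602605e-01, -1.51710946e-02,
       -7.01354323e+01, -1.65073413e+01]), 'qvel': array([ 0.0244196 , -0.26914363,  0.05274382,  0.07922004,  0.01434756,
        0.03706064]), 'tau': array([-1.86390673e-03, -5.83274388e+01,  2.93291116e+01,  7.00127229e+00,
        8.80967360e-03, -1.12822129e-04]), 'tool_pos': array([0.24886672, 0.62705752, 0.22583655]), 'orientation': array([ 1.79927556e+02, -6.59379196e-03, -2.16509300e+01]), 'force': array([ 0.15535719, -1.09467437,  0.73511308]), 'moment': array([ 0.02212432,  0.0117994 , -0.01977335]), 'gripper_force': 0.0, 'opening': 0.0875060119132849}
```

```bash
sed -i 's/^def ray/from scipy.spatial.transform import Rotation as Rn\ndef ray/; s/np.array(c\["rotation"\]).reshape(3,3)@d/Rn.from_euler("xyz",c["rotation"],degrees=True).apply(d)/' h.py; python3 -c "import h"
```

```text
(no output)
```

View pics/scene0.png

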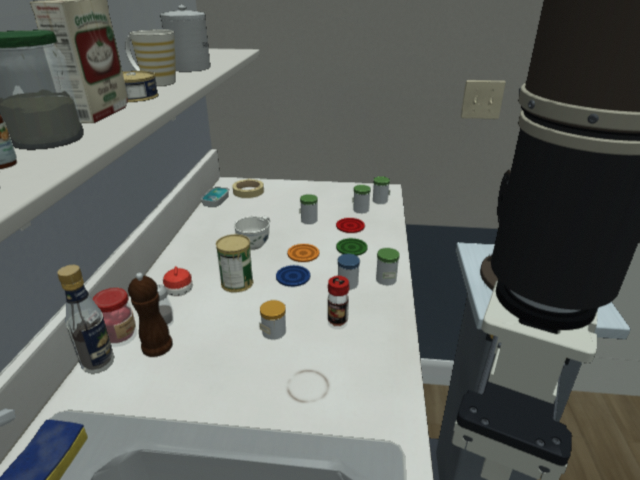

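View pics/wrist0.png

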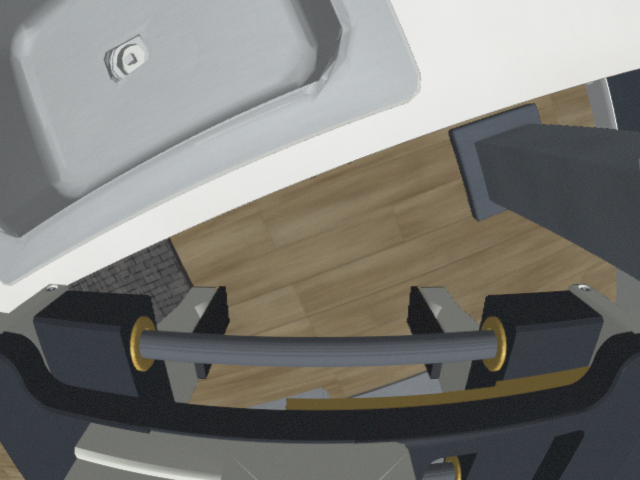

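The scene view shows green-lidded tins at about (309,208), (362,198), (381,188) and (388,265). The amber tin is at (273,318), the blue tin at (348,270) and the red jar at (338,300). The coasters are red (350,225), green (351,246), amber (303,253) and blue (293,275). The wrist view shows only the sink and the floor.

```bash
cat >> h.py <<'E'
HUE={"green":(45,85),"amber":(10,25),"blue":(100,125),"red":(172,5)}
def blobs(img,col,amin=40):
    h=cv2.cvtColor(img,cv2.COLOR_BGR2HSV); a,b=HUE[col]
    hm=(h[...,0]>=a)&(h[...,0]<=b) if a<b else (h[...,0]>=a)|(h[...,0]<=b)
    m=(hm&(h[...,1]>(110 if col!="blue" else 90))&(h[...,2]>40)).astype(np.uint8)
    m=cv2.morphologyEx(m,cv2.MORPH_CLOSE,np.ones((5,5)))
    cs,_=cv2.findContours(m,cv2.RETR_EXTERNAL,cv2.CHAIN_APPROX_NONE); out=[]
    for q in cs:
        q=cv2.convexHull(q); A=cv2.contourArea(q)
        if A>amin:
            M=cv2.moments(q); out.append((M["m10"]/A,M["m01"]/A,A,cv2.boundingRect(q)))
    return out
E
python3 - <<'E'
from h import *
H={"green":.068,"amber":.056,"blue":.062,"red":.095}
for n in ("scene","side"):
    im=cv2.imread(f"pics/{n}0.png"); c=cams.get_calibration(n)
    for col in HUE:
        for u,v,A,bb in blobs(im,col):
            p=plane(c,u,v,H[col]);q=plane(c,u,v,.007)
            if 0.1<p[0]<.95: print(n,col,int(u),int(v),int(A),bb[2:],"lid",p[:2].round(3),np.hypot(*p[:2]).round(3),"coaster",q[:2].round(3))
im=cv2.imread("pics/scene0.png")[165:295,260:420]; cv2.imwrite("pics/crop1.png",cv2.resize(im,None,fx=4.5,fy=4.5,interpolation=2))
E
```

```text
scene green 247 272 74 (7, 17) lid [0.641 0.139] 0.656 coaster [0.668 0.051]
scene green 387 254 161 (19, 12) lid [0.34  0.035] 0.342 coaster [ 0.334 -0.065]
scene green 351 246 343 (29, 16) lid [0.424 0.008] 0.425 coaster [ 0.427 -0.095]
scene green 307 198 59 (13, 7) lid [ 0.559 -0.244] 0.611 coaster [ 0.577 -0.375]
scene green 361 188 47 (14, 7) lid [ 0.412 -0.333] 0.529 coaster [ 0.413 -0.473]
scene amber 158 346 167 (26, 15) lid [0.744 0.37 ] 0.831 coaster [0.774 0.32 ]
scene amber 155 331 69 (12, 12) lid [0.767 0.332] 0.835 coaster [0.798 0.279]
scene amber 336 312 118 (16, 11) lid [0.442 0.24 ] 0.503 coaster [0.446 0.179]
scene amber 272 309 362 (25, 19) lid [0.566 0.246] 0.617 coaster [0.581 0.185]
scene amber 145 299 135 (26, 11) lid [0.826 0.242] 0.861 coaster [0.863 0.181]
scene amber 141 285 313 (27, 19) lid [0.855 0.195] 0.877 coaster [0.894 0.129]
scene amber 302 252 427 (31, 18) lid [0.536 0.027] 0.537 coaster [ 0.548 -0.053]
scene blue 42 451 2594 (83, 60) lid [0.816 0.589] 1.006 coaster [0.856 0.553]
scene blue 292 275 513 (34, 20) lid [0.544 0.133] 0.56 coaster [0.5
[... 1337 characters left out ...]
.04 ]
side amber 302 258 468 (33, 19) lid [0.534 0.033] 0.535 coaster [ 0.547 -0.048]
side blue 48 450 2427 (79, 60) lid [0.813 0.599] 1.01 coaster [0.853 0.557]
side blue 94 342 411 (20, 33) lid [0.863 0.367] 0.938 coaster [0.907 0.305]
side blue 292 282 546 (35, 21) lid [0.541 0.14 ] 0.559 coaster [0.557 0.057]
side blue 348 266 230 (21, 15) lid [0.428 0.067] 0.433 coaster [ 0.434 -0.022]
side red 109 305 574 (34, 25) lid [0.859 0.299] 0.91 coaster [0.934 0.184]
side red 336 290 345 (22, 21) lid [0.441 0.209] 0.488 coaster [0.453 0.08 ]
side red 173 285 458 (29, 23) lid [0.763 0.222] 0.795 coaster [0.824 0.095]
side red 352 230 350 (30, 16) lid [ 0.426 -0.042] 0.428 coaster [ 0.436 -0.21 ]
```

View pics/side0.png

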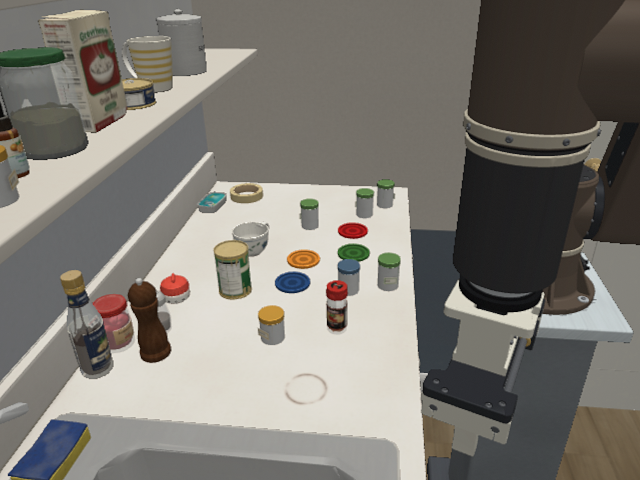

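View pics/crop1.png

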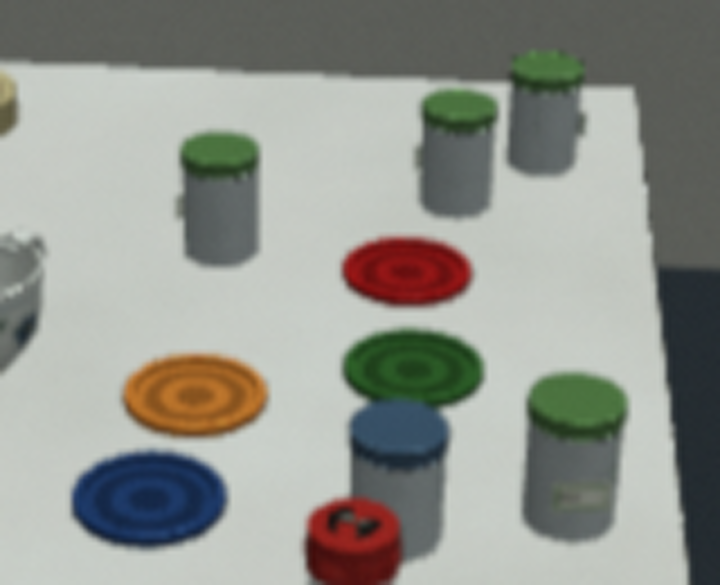

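The farthest of the four green-lidded tins is the meant one. They are, at scene pixels: (309,208) r≈0.60 m, (362,198) r≈0.53, (381,188) r≈0.54 and (388,265) r≈0.35. The tin at (309,208), left of the red coaster in the crop and at about (0.553, -0.237), fits "farthest from the base". I'll go there.

play_rows:
  motion:
    - {"rz": -0.9}
    - {"rz": -0.9}
    - {"rz": -0.9}
    - {"rz": -0.9}
    - {"rz": -0.9}
    - {"rz": -0.9}
    - {"x": 0.35,"y": 1}
    - {"x": 0.35,"y": 1}
    - {"x": 0.35,"y": 1}
    - {"x": 0.35,"y": 1}
    - {"x": 0.35,"y": 1}
    - {"x": 0.35,"y": 1}
    - {"x": 0.35,"y": 1}
    - {"x": 0.35,"y": 1}
    - {"x": 0.35,"y": 1}
    - {"x": 0.35,"y": 1}
    - {"x": 0.35,"y": 1}
    - {"x": 0.35,"y": 1}
    - {"x": 0.35,"y": 1}
    - {"x": 0.35,"y": 1}
  fingers: 1

```text
$.motion[0]: bad value
```

play_rows:
  motion:
    - {"x": 0.35,"y": 1}
    - {"x": 0.35,"y": 1}
    - {"x": 0.35,"y": 1}
    - {"x": 0.35,"y": 1}
    - {"x": 0.35,"y": 1}
    - {"x": 0.35,"y": 1}
    - {"x": 0.35,"y": 1}
    - {"x": 0.35,"y": 1}
    - {"x": 0.35,"y": 1}
    - {"x": 0.35,"y": 1}
    - {"x": 0.35,"y": 1}
    - {"x": 0.35,"y": 1}
    - {"x": 0.35,"y": 1}
    - {"x": 0.35,"y": 1}
    - {"x": 0.35,"y": 1}
    - {"x": 0.35,"y": 1}
    - {"x": 0.35,"y": 1}
    - {"x": 0.35,"y": 1}
    - {}
    - {}

```text
$.motion[0]: bad value
```

play_rows:
  motion:
    - {"x": 0,"y": 0,"z": 0,"rx": 0,"ry": 0,"rz": -0.9}
    - {"x": 0,"y": 0,"z": 0,"rx": 0,"ry": 0,"rz": -0.9}
    - {"x": 0,"y": 0,"z": 0,"rx": 0,"ry": 0,"rz": -0.9}
    - {"x": 0,"y": 0,"z": 0,"rx": 0,"ry": 0,"rz": -0.9}
    - {"x": 0,"y": 0,"z": 0,"rx": 0,"ry": 0,"rz": -0.9}
    - {"x": 0,"y": 0,"z": 0,"rx": 0,"ry": 0,"rz": -0.9}
    - {"x": 0.35,"y": 1,"z": 0,"rx": 0,"ry": 0,"rz": 0}
    - {"x": 0.35,"y": 1,"z": 0,"rx": 0,"ry": 0,"rz": 0}
    - {"x": 0.35,"y": 1,"z": 0,"rx": 0,"ry": 0,"rz": 0}
    - {"x": 0.35,"y": 1,"z": 0,"rx": 0,"ry": 0,"rz": 0}
    - {"x": 0.35,"y": 1,"z": 0,"rx": 0,"ry": 0,"rz": 0}
    - {"x": 0.35,"y": 1,"z": 0,"rx": 0,"ry": 0,"rz": 0}
    - {"x": 0.35,"y": 1,"z": 0,"rx": 0,"ry": 0,"rz": 0}
    - {"x": 0.35,"y": 1,"z": 0,"rx": 0,"ry": 0,"rz": 0}
    - {"x": 0.35,"y": 1,"z": 0,"rx": 0,"ry": 0,"rz": 0}
    - {"x": 0.35,"y": 1,"z": 0,"rx": 0,"ry": 0,"rz": 0}
  fingers: 1

```text
clock: 2.15
tool_pos: [0.3368, 0.3756, 0.2266]
orientation: [-180.0, -0.0, -0.0]
force: [0.3, -0.2, -0.1]
opening: 0.0876
gripper_force: 0.0
```

play_rows:
  motion:
    - {"x": 0.35,"y": 1,"z": 0,"rx": 0,"ry": 0,"rz": 0}
    - {"x": 0.35,"y": 1,"z": 0,"rx": 0,"ry": 0,"rz": 0}
    - {"x": 0.35,"y": 1,"z": 0,"rx": 0,"ry": 0,"rz": 0}
    - {"x": 0.35,"y": 1,"z": 0,"rx": 0,"ry": 0,"rz": 0}
    - {"x": 0.35,"y": 1,"z": 0,"rx": 0,"ry": 0,"rz": 0}
    - {"x": 0.35,"y": 1,"z": 0,"rx": 0,"ry": 0,"rz": 0}
    - {"x": 0.35,"y": 1,"z": 0,"rx": 0,"ry": 0,"rz": 0}
    - {"x": 0.35,"y": 1,"z": 0,"rx": 0,"ry": 0,"rz": 0}
    - {"x": 0.35,"y": 1,"z": 0,"rx": 0,"ry": 0,"rz": 0}
    - {"x": 0.35,"y": 1,"z": 0,"rx": 0,"ry": 0,"rz": 0}
    - {"x": 0.35,"y": 1,"z": 0,"rx": 0,"ry": 0,"rz": 0}
    - {"x": 0.35,"y": 1,"z": 0,"rx": 0,"ry": 0,"rz": 0}
    - {"x": 0.35,"y": 1,"z": 0,"rx": 0,"ry": 0,"rz": 0}
    - {"x": 0.35,"y": 1,"z": 0,"rx": 0,"ry": 0,"rz": 0}
    - {"x": 0.35,"y": 1,"z": 0,"rx": 0,"ry": 0,"rz": 0}
    - {"x": 0.35,"y": 1,"z": 0,"rx": 0,"ry": 0,"rz": 0}
    - {"x": 0.35,"y": 1,"z": 0,"rx": 0,"ry": 0,"rz": 0}
    - {"x": 0.35,"y": 1,"z": 0,"rx": 0,"ry": 0,"rz": 0}
    - {"x": 0.35,"y": 1,"z": 0,"rx": 0,"ry": 0,"rz": 0}
    - {"x": 0.35,"y": 1,"z": 0,"rx": 0,"ry": 0,"rz": 0}

```text
clock: 4.65
tool_pos: [0.5106, -0.1245, 0.2266]
orientation: [180.0, -0.0, -0.1]
force: [-0.4, 0.3, -0.0]
opening: 0.0878
gripper_force: 0.0
```

```bash
cat > w.py <<'E'
from h import *
import sys
im=None
def look(name,cols,lid):
    c=cams.get_calibration("wrist"); im=cams.snapshot("wrist"); cv2.imwrite(f"pics/{name}.png",im)
    print(ctrl.get_obs()["tool_pos"].round(4),np.array(c["position"]).round(3))
    for col in cols:
        for u,v,A,bb in blobs(im,col,150):
            print(col,int(u),int(v),int(A),bb,"lidtop",plane(c,u,v,lid[col],True)[:2].round(4),"coaster",plane(c,u,v,.007,True)[:2].round(4))
L={"green":.070,"amber":.058,"blue":.064,"red":.098}
if __name__=="__main__": look(sys.argv[1],sys.argv[2:] or list(HUE),L)
E
python3 w.py w1
```

```text
[ 0.5114 -0.1263  0.2264] [ 0.592 -0.125  0.384]
green 293 279 3515 (259, 248, 69, 65) lidtop [ 0.4566 -0.1019] coaster [ 0.4293 -0.0974]
green 446 172 2002 (422, 147, 50, 53) lidtop [ 0.5572 -0.2386] coaster [ 0.5502 -0.2614]
green 126 60 1753 (100, 27, 48, 63) lidtop [0.6653 0.0482] coaster [0.6799 0.0828]
green 109 31 179 (105, 18, 11, 33) lidtop [0.6982 0.0682] coaster [0.7194 0.1068]
amber 454 466 231 (445, 456, 17, 24) lidtop [ 0.1479 -0.3214] coaster [ 0.0784 -0.3522]
amber 439 391 5516 (286, 367, 303, 43) lidtop [ 0.3042 -0.2684] coaster [ 0.2592 -0.2909]
amber 493 343 1084 (481, 317, 26, 54) lidtop [ 0.3684 -0.3236] coaster [ 0.3334 -0.3547]
amber 142 343 1087 (130, 317, 25, 55) lidtop [0.3688 0.0744] coaster [0.3338 0.1055]
amber 7 179 585 (0, 159, 18, 42) lidtop [0.5652 0.2328] coaster [0.5609 0.2887]
amber 249 171 4537 (212, 134, 76, 77) lidtop [ 0.5548 -0.0646] coaster [ 0.5489 -0.0552]
amber 3 21 174 (0, 8, 9, 32) lidtop [0.7545 0.2354] coaster [0.7798 0.2917]
blue 140 292 929 (118, 276, 42, 38) lidtop [0.4364 0.059 ] coaster [0.4086 0.0917]
blue 156 166 3673 (125, 131, 65, 73) lidtop [0.5639 0.0225] coaster [0.5588 0.0487]
red 20 288 718 (6, 273, 33, 35) lidtop [0.4482 0.2031] coaster [0.4024 0.3073]
red 398 271 3575 (365, 238, 69, 68) lidtop [ 0.476  -0.1931] coaster [ 0.439  -0.2148]
```

View pics/w1.png

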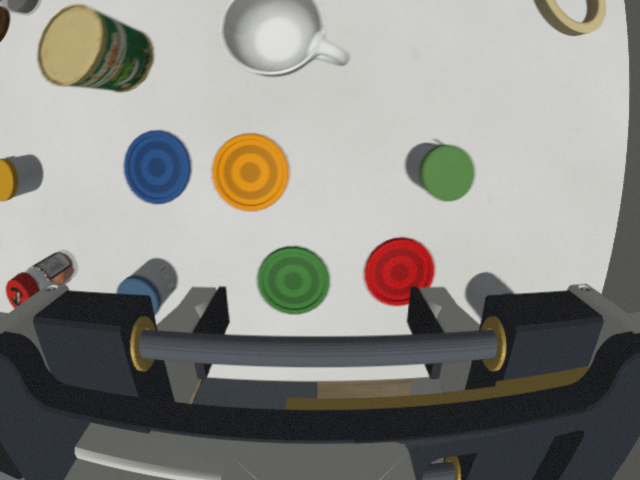

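The wrist view shows all the coasters and the meant green tin clearly: tin (446,172), green coaster (293,279), amber (249,171), blue (156,166), red (398,271). The cup and pea tin are behind at (272,35) and (72,47). I'm going to the green tin.

play_rows:
  motion:
    - {"x": 0.36,"y": 0.9,"z": 0,"rx": 0,"ry": 0,"rz": 0}
    - {"x": 0.36,"y": 0.9,"z": 0,"rx": 0,"ry": 0,"rz": 0}
    - {"x": 0.36,"y": 0.9,"z": 0,"rx": 0,"ry": 0,"rz": 0}
    - {"x": 0.36,"y": 0.9,"z": 0,"rx": 0,"ry": 0,"rz": 0}
    - {"x": 0.36,"y": 0.9,"z": 0,"rx": 0,"ry": 0,"rz": 0}
    - {"x": 0,"y": 0,"z": 1,"rx": 0,"ry": 0,"rz": 0}
    - {"x": 0,"y": 0,"z": 1,"rx": 0,"ry": 0,"rz": 0}
    - {"x": 0,"y": 0,"z": 1,"rx": 0,"ry": 0,"rz": 0}
    - {"x": 0,"y": 0,"z": 0,"rx": 0,"ry": 0,"rz": 0}

```text
clock: 5.82
tool_pos: [0.5539, -0.2357, 0.1497]
orientation: [-180.0, 0.2, -0.1]
force: [0.3, -0.1, 0.9]
opening: 0.0873
gripper_force: 0.0
```

```bash
python3 w.py w2 green
python3 - <<'E'
from h import *
im=cv2.imread("pics/w2.png");cv2.imwrite("pics/w2c.png",im[60:400,120:520])
# approx obstacles from w1 pose
c=cams.get_calibration("wrist"); c["position"]=np.array([.592,-.125,.384])
print("pea",plane(c,72,47,.11,True),"cup",plane(c,272,30,.064,True))
E
```

```text
[ 0.5551 -0.2359  0.1513] [ 0.636 -0.236  0.307]
green 419 388 352 (399, 382, 42, 13) lidtop [ 0.4308 -0.3217] coaster [ 0.3762 -0.3444]
green 321 246 3885 (286, 211, 72, 71) lidtop [ 0.5576 -0.2381] coaster [ 0.5367 -0.2386]
green 8 109 947 (0, 83, 21, 58) lidtop [0.6738 0.0149] coaster [0.6837 0.0815]
pea [0.67774044 0.08198365 0.11      ] cup [ 0.67906137 -0.08648686  0.064     ]
```

View pics/w2c.png

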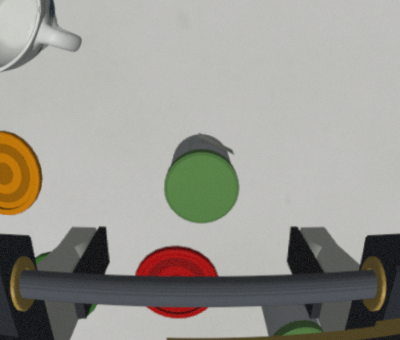

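The tin is centred under the gripper, at (321,246) in the full picture, and both fingers are clear.

play_rows:
  motion:
    - {"x": 0.05,"y": 0.1,"z": 0.97,"rx": 0,"ry": 0,"rz": 0}
    - {"x": 0,"y": 0,"z": 0.97,"rx": 0,"ry": 0,"rz": 0}
    - {"x": 0,"y": 0,"z": 0.97,"rx": 0,"ry": 0,"rz": 0}
    - {"x": 0,"y": 0,"z": 0.97,"rx": 0,"ry": 0,"rz": 0}
    - {"x": 0,"y": 0,"z": 0.97,"rx": 0,"ry": 0,"rz": 0}
    - {"x": 0,"y": 0,"z": 0,"rx": 0,"ry": 0,"rz": 0}

```text
clock: 6.62
tool_pos: [0.5566, -0.238, 0.03]
orientation: [-180.0, 0.1, -0.0]
force: [-0.4, -0.4, -1.4]
opening: 0.088
gripper_force: 0.0
```

play_rows:
  motion:
    - {"x": 0,"y": 0,"z": 0,"rx": 0,"ry": 0,"rz": 0}
    - {"x": 0,"y": 0,"z": 0,"rx": 0,"ry": 0,"rz": 0}
    - {"x": 0,"y": 0,"z": 0,"rx": 0,"ry": 0,"rz": 0}
    - {"x": 0,"y": 0,"z": 0,"rx": 0,"ry": 0,"rz": 0}
    - {"x": 0,"y": 0,"z": 0,"rx": 0,"ry": 0,"rz": 0}
  fingers: -1

```text
clock: 7.25
tool_pos: [0.5573, -0.2379, 0.0307]
orientation: [180.0, -0.0, -0.0]
force: [-0.8, 0.4, 2.8]
opening: 0.0497
gripper_force: 30.0
```

play_rows:
  motion:
    - {"x": 0,"y": 0,"z": -0.5,"rx": 0,"ry": 0,"rz": 0}
    - {"x": 0,"y": 0,"z": -1,"rx": 0,"ry": 0,"rz": 0}
    - {"x": 0,"y": 0,"z": -1,"rx": 0,"ry": 0,"rz": 0}
    - {"x": -0.4,"y": -0.44,"z": -0.5,"rx": 0,"ry": 0,"rz": 0}
    - {"x": -0.8,"y": -0.9,"z": 0,"rx": 0,"ry": 0,"rz": 0}
    - {"x": -0.8,"y": -0.9,"z": 0,"rx": 0,"ry": 0,"rz": 0}
    - {"x": -0.8,"y": -0.9,"z": 0,"rx": 0,"ry": 0,"rz": 0}
    - {"x": -0.8,"y": -0.9,"z": 0,"rx": 0,"ry": 0,"rz": 0}
    - {"x": -0.8,"y": -0.9,"z": 0,"rx": 0,"ry": 0,"rz": 0}
    - {"x": -0.72,"y": -0.7,"z": 0,"rx": 0,"ry": 0,"rz": 0}
    - {"x": 0,"y": 0,"z": 0.9,"rx": 0,"ry": 0,"rz": 0}
    - {"x": 0,"y": 0,"z": 0.9,"rx": 0,"ry": 0,"rz": 0}
    - {"x": 0,"y": 0,"z": 0,"rx": 0,"ry": 0,"rz": 0}
    - {"x": 0,"y": 0,"z": 0,"rx": 0,"ry": 0,"rz": 0}

```text
clock: 9.0
tool_pos: [0.4292, -0.0967, 0.0609]
orientation: [180.0, -0.0, -0.0]
force: [1.4, -0.6, -0.9]
opening: 0.0494
gripper_force: 30.0
```

```bash
python3 w.py w3 green
python3 - <<'E'
from h import *
cv2.imwrite("pics/s3.png",cams.snapshot("scene")[150:330,220:440].repeat(3,0).repeat(3,1))
E
```

```text
[ 0.4295 -0.0967  0.0611] [ 0.511 -0.097  0.219]
green 317 381 2900 (256, 368, 124, 30) lidtop [ 0.3908 -0.0967] coaster [ 0.3399 -0.0967]
green 316 316 3835 (257, 291, 120, 45) lidtop [ 0.4284 -0.0965] coaster [ 0.3934 -0.0963]
green 315 256 10411 (251, 205, 130, 98) lidtop [ 0.4574 -0.0958] coaster [ 0.4347 -0.0954]
```

View pics/s3.png

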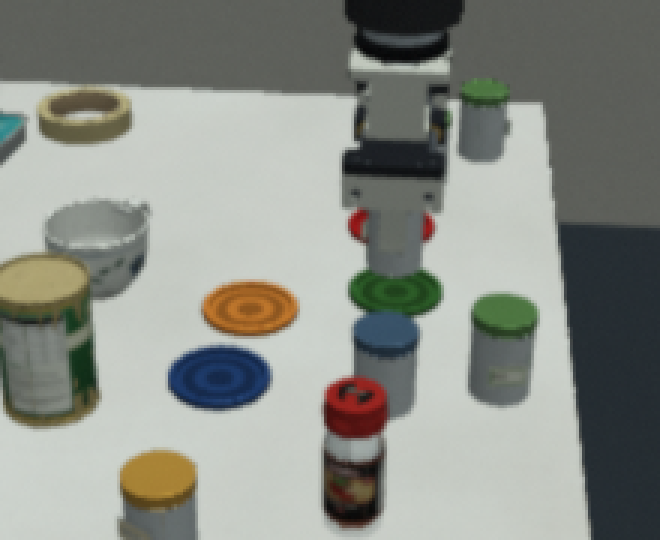

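The tin is over the green coaster, held upright. I'll lower it and release.

play_rows:
  motion:
    - {"x": 0,"y": 0,"z": 0.52,"rx": 0,"ry": 0,"rz": 0}
    - {"x": 0,"y": 0,"z": 0.54,"rx": 0,"ry": 0,"rz": 0}
    - {"x": 0,"y": 0,"z": 0,"rx": 0,"ry": 0,"rz": 0}

```text
clock: 9.48
tool_pos: [0.4289, -0.0969, 0.033]
orientation: [180.0, 0.1, -0.1]
force: [-0.1, -1.1, -0.5]
opening: 0.0492
gripper_force: 30.0
```

play_rows:
  motion:
    - {"x": 0,"y": 0,"z": 0,"rx": 0,"ry": 0,"rz": 0}
    - {"x": 0,"y": 0,"z": 0,"rx": 0,"ry": 0,"rz": 0}
    - {"x": 0,"y": 0,"z": 0,"rx": 0,"ry": 0,"rz": 0}
    - {"x": 0,"y": 0,"z": 0,"rx": 0,"ry": 0,"rz": 0}
    - {"x": 0,"y": 0,"z": -0.5,"rx": 0,"ry": 0,"rz": 0}
    - {"x": 0,"y": 0,"z": -1,"rx": 0,"ry": 0,"rz": 0}
    - {"x": 0,"y": 0,"z": -1,"rx": 0,"ry": 0,"rz": 0}
    - {"x": 0,"y": 0,"z": -1,"rx": 0,"ry": 0,"rz": 0}
    - {"x": 0,"y": 0,"z": -1,"rx": 0,"ry": 0,"rz": 0}
    - {"x": 0,"y": 0,"z": -1,"rx": 0,"ry": 0,"rz": 0}
    - {"x": 0,"y": 0,"z": 0,"rx": 0,"ry": 0,"rz": 0}
  fingers: 1

```text
clock: 10.85
tool_pos: [0.4304, -0.0967, 0.1741]
orientation: [-180.0, -0.3, -0.0]
force: [-0.1, -0.4, -1.5]
opening: 0.0878
gripper_force: 0.0
```

```bash
python3 w.py w4; cp pics/w4.png pics/w4v.png
```

```text
[ 0.4296 -0.0967  0.1727] [ 0.512 -0.097  0.332]
green 568 263 1623 (548, 237, 43, 53) lidtop [ 0.4101 -0.3215] coaster [ 0.3857 -0.3755]
green 316 227 6375 (273, 182, 88, 96) lidtop [ 0.4408 -0.096 ] coaster [ 0.4239 -0.0958]
amber 453 466 229 (445, 456, 16, 24) lidtop [ 0.1429 -0.2606] coaster [ 0.0743 -0.291 ]
amber 439 391 5518 (286, 367, 303, 43) lidtop [ 0.272  -0.2167] coaster [ 0.2274 -0.2389]
amber 142 343 1085 (130, 317, 25, 54) lidtop [0.3255 0.07  ] coaster [0.2909 0.101 ]
amber 493 343 1094 (481, 316, 26, 56) lidtop [ 0.3255 -0.2633] coaster [ 0.2909 -0.2942]
amber 31 226 187 (21, 219, 19, 17) lidtop [0.4422 0.1769] coaster [0.4293 0.2278]
amber 267 90 6474 (222, 46, 92, 90) lidtop [ 0.5415 -0.0604] coaster [ 0.5471 -0.0536]
blue 124 241 2314 (99, 213, 53, 58) lidtop [0.4291 0.0637] coaster [0.4115 0.0978]
blue 156 88 5136 (118, 47, 78, 85) lidtop [0.5489 0.0242] coaster [0.5568 0.0499]
red 3 238 229 (0, 219, 10, 38) lidtop [0.4418 0.179 ] coaster [0.4147 0.2862]
red 442 214 5244 (402, 173, 81, 84) lidtop [ 0.4581 -0.1804] coaster [ 0.4373 -0.2128]
```

View pics/w4v.png

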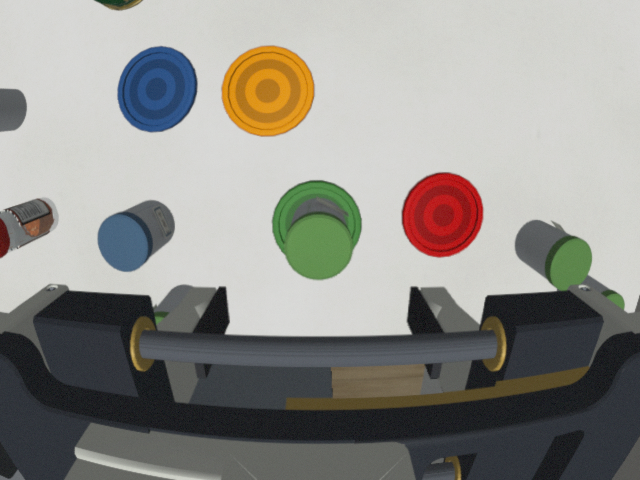

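The green tin sits inside its coaster: lid (318,245), rim (316,225). Next is amber, at about (0.566, 0.248).

play_rows:
  motion:
    - {"x": 0.39,"y": -0.98,"z": 0,"rx": 0,"ry": 0,"rz": 0}
    - {"x": 0.39,"y": -0.98,"z": 0,"rx": 0,"ry": 0,"rz": 0}
    - {"x": 0.39,"y": -0.98,"z": 0,"rx": 0,"ry": 0,"rz": 0}
    - {"x": 0.39,"y": -0.98,"z": 0,"rx": 0,"ry": 0,"rz": 0}
    - {"x": 0.39,"y": -0.98,"z": 0,"rx": 0,"ry": 0,"rz": 0}
    - {"x": 0.39,"y": -0.98,"z": 0,"rx": 0,"ry": 0,"rz": 0}
    - {"x": 0.39,"y": -0.98,"z": 0,"rx": 0,"ry": 0,"rz": 0}
    - {"x": 0.39,"y": -0.98,"z": 0,"rx": 0,"ry": 0,"rz": 0}
    - {"x": 0.39,"y": -0.98,"z": 0,"rx": 0,"ry": 0,"rz": 0}
    - {"x": 0.39,"y": -0.98,"z": 0,"rx": 0,"ry": 0,"rz": 0}
    - {"x": 0.39,"y": -0.98,"z": 0,"rx": 0,"ry": 0,"rz": 0}
    - {"x": 0.39,"y": -0.98,"z": 0,"rx": 0,"ry": 0,"rz": 0}
    - {"x": 0.39,"y": -0.98,"z": 0,"rx": 0,"ry": 0,"rz": 0}
    - {"x": 0.39,"y": -0.98,"z": 0,"rx": 0,"ry": 0,"rz": 0}
    - {"x": 0,"y": 0,"z": 0,"rx": 0,"ry": 0,"rz": 0}

```text
clock: 12.78
tool_pos: [0.5666, 0.2482, 0.1707]
orientation: [180.0, 0.0, 0.0]
force: [-0.2, -1.0, 0.1]
opening: 0.088
gripper_force: 0.0
```

```bash
python3 w.py w5 amber red
```

```text
[0.5661 0.2472 0.1707] [0.649 0.248 0.328]
amber 453 466 227 (445, 457, 17, 23) lidtop [0.28   0.0845] coaster [0.2105 0.0537]
amber 441 391 5336 (287, 367, 302, 43) lidtop [0.4093 0.1272] coaster [0.3642 0.1044]
amber 493 343 1100 (481, 316, 26, 56) lidtop [0.4629 0.083 ] coaster [0.4279 0.0518]
amber 142 343 1098 (130, 316, 25, 56) lidtop [0.4629 0.4128] coaster [0.4279 0.4439]
amber 586 240 2833 (560, 206, 54, 70) lidtop [ 0.5648 -0.0018] coaster [ 0.549 -0.049]
amber 318 238 3289 (286, 206, 66, 65) lidtop [0.5662 0.2474] coaster [0.5507 0.2472]
amber 240 6 645 (213, 0, 56, 17) lidtop [0.7429 0.3044] coaster [0.7607 0.315 ]
red 366 384 1051 (342, 370, 50, 28) lidtop [0.4572 0.2096] coaster [0.3816 0.1944]
```

View pics/w5.png

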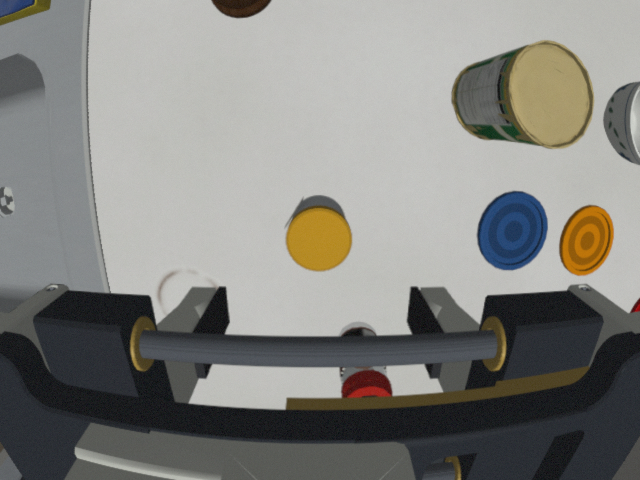

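The amber tin (318,238) is centred between the fingers, and the red jar (366,384) is well to the robot side.

play_rows:
  motion:
    - {"x": 0,"y": 0,"z": 0.97,"rx": 0,"ry": 0,"rz": 0}
    - {"x": 0,"y": 0,"z": 0.97,"rx": 0,"ry": 0,"rz": 0}
    - {"x": 0,"y": 0,"z": 0.97,"rx": 0,"ry": 0,"rz": 0}
    - {"x": 0,"y": 0,"z": 0.97,"rx": 0,"ry": 0,"rz": 0}
    - {"x": 0,"y": 0,"z": 0.97,"rx": 0,"ry": 0,"rz": 0}
    - {"x": 0,"y": 0,"z": 0.97,"rx": 0,"ry": 0,"rz": 0}
    - {"x": 0,"y": 0,"z": 0,"rx": 0,"ry": 0,"rz": 0}

```text
clock: 13.7
tool_pos: [0.5647, 0.2448, 0.0242]
orientation: [179.9, 0.2, -0.1]
force: [-0.1, 1.1, 1.0]
opening: 0.0878
gripper_force: 0.0
```

play_rows:
  motion:
    - {"x": 0,"y": 0,"z": 0,"rx": 0,"ry": 0,"rz": 0}
    - {"x": 0,"y": 0,"z": 0,"rx": 0,"ry": 0,"rz": 0}
    - {"x": 0,"y": 0,"z": 0,"rx": 0,"ry": 0,"rz": 0}
    - {"x": 0,"y": 0,"z": 0,"rx": 0,"ry": 0,"rz": 0}
    - {"x": 0,"y": 0,"z": 0,"rx": 0,"ry": 0,"rz": 0}
  fingers: -1

```text
clock: 14.32
tool_pos: [0.5662, 0.2463, 0.0262]
orientation: [-180.0, -0.0, -0.0]
force: [-0.4, -0.5, 2.2]
opening: 0.0495
gripper_force: 30.0
```

play_rows:
  motion:
    - {"x": 0,"y": 0,"z": -0.5,"rx": 0,"ry": 0,"rz": 0}
    - {"x": 0,"y": 0,"z": -1,"rx": 0,"ry": 0,"rz": 0}
    - {"x": 0,"y": 0,"z": -1,"rx": 0,"ry": 0,"rz": 0}
    - {"x": 0,"y": 0,"z": -1,"rx": 0,"ry": 0,"rz": 0}
    - {"x": 0,"y": 0.4,"z": -0.5,"rx": 0,"ry": 0,"rz": 0}
    - {"x": -0.06,"y": 0.95,"z": 0,"rx": 0,"ry": 0,"rz": 0}
    - {"x": -0.06,"y": 0.95,"z": 0,"rx": 0,"ry": 0,"rz": 0}
    - {"x": -0.06,"y": 0.95,"z": 0,"rx": 0,"ry": 0,"rz": 0}
    - {"x": -0.06,"y": 0.95,"z": 0,"rx": 0,"ry": 0,"rz": 0}
    - {"x": -0.06,"y": 0.95,"z": 0,"rx": 0,"ry": 0,"rz": 0}
    - {"x": -0.06,"y": 0.95,"z": 0,"rx": 0,"ry": 0,"rz": 0}
    - {"x": -0.06,"y": 0.95,"z": 0,"rx": 0,"ry": 0,"rz": 0}
    - {"x": -0.06,"y": 0.95,"z": 0,"rx": 0,"ry": 0,"rz": 0}
    - {"x": -0.06,"y": 0.95,"z": 0,"rx": 0,"ry": 0,"rz": 0}
    - {"x": -0.06,"y": 0.95,"z": 0,"rx": 0,"ry": 0,"rz": 0}
    - {"x": -0.06,"y": 0.95,"z": 0,"rx": 0,"ry": 0,"rz": 0}
    - {"x": -0.06,"y": 0.95,"z": 0,"rx": 0,"ry": 0,"rz": 0}
    - {"x": 0,"y": 0.28,"z": 0,"rx": 0,"ry": 0,"rz": 0}
    - {"x": 0,"y": 0,"z": 0,"rx": 0,"ry": 0,"rz": 0}

```text
clock: 16.7
tool_pos: [0.5476, -0.0565, 0.1258]
orientation: [-180.0, -0.0, -0.1]
force: [0.0, 1.3, -1.8]
opening: 0.0495
gripper_force: 30.0
```

play_rows:
  motion:
    - {"x": 0,"y": 0,"z": 0.9,"rx": 0,"ry": 0,"rz": 0}
    - {"x": 0,"y": 0,"z": 0.9,"rx": 0,"ry": 0,"rz": 0}
    - {"x": 0,"y": 0,"z": 0.9,"rx": 0,"ry": 0,"rz": 0}
    - {"x": 0,"y": 0,"z": 0.6,"rx": 0,"ry": 0,"rz": 0}
    - {"x": 0,"y": 0,"z": 0,"rx": 0,"ry": 0,"rz": 0}
    - {"x": 0,"y": 0,"z": 0,"rx": 0,"ry": 0,"rz": 0}

```text
clock: 17.45
tool_pos: [0.5483, -0.0556, 0.044]
orientation: [180.0, -0.1, -0.0]
force: [0.2, 1.2, 0.1]
opening: 0.0496
gripper_force: 30.0
```

play_rows:
  motion:
    - {"x": 0,"y": 0,"z": 0.27,"rx": 0,"ry": 0,"rz": 0}
    - {"x": 0,"y": 0,"z": 0.27,"rx": 0,"ry": 0,"rz": 0}
    - {"x": 0,"y": 0,"z": 0,"rx": 0,"ry": 0,"rz": 0}

```text
clock: 17.82
tool_pos: [0.548, -0.0557, 0.0298]
orientation: [-180.0, -0.0, -0.0]
force: [-0.4, 0.9, 0.4]
opening: 0.0497
gripper_force: 30.0
```

play_rows:
  motion:
    - {"x": 0,"y": 0,"z": 0,"rx": 0,"ry": 0,"rz": 0}
    - {"x": 0,"y": 0,"z": 0,"rx": 0,"ry": 0,"rz": 0}
    - {"x": 0,"y": 0,"z": 0,"rx": 0,"ry": 0,"rz": 0}
    - {"x": 0,"y": 0,"z": 0,"rx": 0,"ry": 0,"rz": 0}
    - {"x": 0,"y": 0,"z": -0.5,"rx": 0,"ry": 0,"rz": 0}
    - {"x": 0,"y": 0,"z": -1,"rx": 0,"ry": 0,"rz": 0}
    - {"x": 0,"y": 0,"z": -1,"rx": 0,"ry": 0,"rz": 0}
    - {"x": 0,"y": 0,"z": -1,"rx": 0,"ry": 0,"rz": 0}
    - {"x": 0,"y": 0,"z": -1,"rx": 0,"ry": 0,"rz": 0}
    - {"x": 0,"y": 0,"z": -1,"rx": 0,"ry": 0,"rz": 0}
    - {"x": -0.95,"y": -0.95,"z": 0,"rx": 0,"ry": 0,"rz": 0}
    - {"x": -0.95,"y": -0.95,"z": 0,"rx": 0,"ry": 0,"rz": 0}
    - {"x": -0.95,"y": -0.95,"z": 0,"rx": 0,"ry": 0,"rz": 0}
    - {"x": -0.95,"y": -0.95,"z": 0,"rx": 0,"ry": 0,"rz": 0}
    - {"x": -0.95,"y": -0.95,"z": 0,"rx": 0,"ry": 0,"rz": 0}
    - {"x": 0,"y": 0,"z": 0,"rx": 0,"ry": 0,"rz": 0}
  fingers: 1

```text
clock: 19.82
tool_pos: [0.4281, 0.064, 0.1685]
orientation: [-179.9, -0.1, 0.1]
force: [0.2, 0.2, 0.4]
opening: 0.0874
gripper_force: 0.0
```

```bash
python3 w.py w6
```

```text
[0.4289 0.0636 0.1684] [0.51  0.064 0.326]
green 348 327 617 (324, 317, 50, 19) lidtop [0.3578 0.0391] coaster [0.3205 0.033 ]
green 494 230 6505 (446, 184, 100, 90) lidtop [ 0.439  -0.0729] coaster [ 0.4216 -0.1065]
amber 454 466 235 (445, 456, 17, 24) lidtop [ 0.1463 -0.0981] coaster [ 0.0772 -0.1289]
amber 439 391 5488 (286, 367, 303, 43) lidtop [ 0.2739 -0.0542] coaster [ 0.2291 -0.0766]
amber 142 343 1084 (130, 317, 25, 54) lidtop [0.326  0.2273] coaster [0.291  0.2583]
amber 493 343 1070 (482, 316, 25, 55) lidtop [ 0.3266 -0.0998] coaster [ 0.2918 -0.1309]
amber 155 218 577 (140, 204, 32, 29) lidtop [0.4447 0.1925] coaster [0.4324 0.217 ]
amber 456 90 7029 (407, 48, 103, 89) lidtop [ 0.5428 -0.0385] coaster [ 0.549  -0.0579]
blue 314 239 3349 (282, 207, 66, 66) lidtop [0.4291 0.066 ] coaster [0.4116 0.0665]
blue 331 74 6716 (284, 29, 95, 91) lidtop [0.5487 0.0547] coaster [0.5572 0.0527]
red 119 235 2706 (90, 205, 59, 61) lidtop [0.4429 0.2048] coaster [0.4163 0.2609]
red 577 217 3191 (550, 181, 56, 74) lidtop [ 0.458  -0.1326] coaster [ 0.4374 -0.2108]
```

View pics/w6.png

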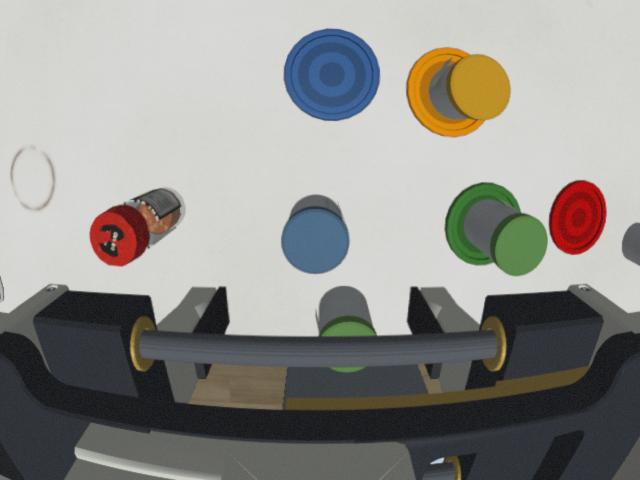

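Amber is on its coaster, with its base at (445,92) within the rim. The blue tin (314,239) is under the gripper, about 2 mm off.

play_rows:
  motion:
    - {"x": 0,"y": -0.09,"z": 0.94,"rx": 0,"ry": 0,"rz": 0}
    - {"x": 0,"y": 0,"z": 0.94,"rx": 0,"ry": 0,"rz": 0}
    - {"x": 0,"y": 0,"z": 0.94,"rx": 0,"ry": 0,"rz": 0}
    - {"x": 0,"y": 0,"z": 0.94,"rx": 0,"ry": 0,"rz": 0}
    - {"x": 0,"y": 0,"z": 0.94,"rx": 0,"ry": 0,"rz": 0}
    - {"x": 0,"y": 0,"z": 0.94,"rx": 0,"ry": 0,"rz": 0}
    - {"x": 0,"y": 0,"z": 0,"rx": 0,"ry": 0,"rz": 0}

```text
clock: 20.75
tool_pos: [0.4286, 0.0641, 0.0253]
orientation: [179.9, 0.2, -0.1]
force: [-0.4, -0.5, -0.1]
opening: 0.0878
gripper_force: 0.0
```

play_rows:
  motion:
    - {"x": 0,"y": 0,"z": 0,"rx": 0,"ry": 0,"rz": 0}
    - {"x": 0,"y": 0,"z": 0,"rx": 0,"ry": 0,"rz": 0}
    - {"x": 0,"y": 0,"z": 0,"rx": 0,"ry": 0,"rz": 0}
    - {"x": 0,"y": 0,"z": 0,"rx": 0,"ry": 0,"rz": 0}
    - {"x": 0,"y": 0,"z": 0,"rx": 0,"ry": 0,"rz": 0}
  fingers: -1

```text
clock: 21.38
tool_pos: [0.4293, 0.0654, 0.0266]
orientation: [-180.0, -0.0, -0.0]
force: [0.2, 0.8, 3.2]
opening: 0.0497
gripper_force: 30.0
```

play_rows:
  motion:
    - {"x": 0,"y": 0,"z": -0.5,"rx": 0,"ry": 0,"rz": 0}
    - {"x": 0,"y": 0,"z": -1,"rx": 0,"ry": 0,"rz": 0}
    - {"x": 0,"y": 0,"z": -1,"rx": 0,"ry": 0,"rz": 0}
    - {"x": 0,"y": 0,"z": -1,"rx": 0,"ry": 0,"rz": 0}
    - {"x": 0.4,"y": 0,"z": -0.5,"rx": 0,"ry": 0,"rz": 0}
    - {"x": 0.9,"y": 0.1,"z": 0,"rx": 0,"ry": 0,"rz": 0}
    - {"x": 0.9,"y": 0.1,"z": 0,"rx": 0,"ry": 0,"rz": 0}
    - {"x": 0.9,"y": 0.1,"z": 0,"rx": 0,"ry": 0,"rz": 0}
    - {"x": 0.9,"y": 0.1,"z": 0,"rx": 0,"ry": 0,"rz": 0}
    - {"x": 0.9,"y": 0.1,"z": 0,"rx": 0,"ry": 0,"rz": 0}
    - {"x": 0.26,"y": 0.08,"z": 0,"rx": 0,"ry": 0,"rz": 0}
    - {"x": 0,"y": 0,"z": 0.9,"rx": 0,"ry": 0,"rz": 0}
    - {"x": 0,"y": 0,"z": 0.9,"rx": 0,"ry": 0,"rz": 0}
    - {"x": 0,"y": 0,"z": 0.9,"rx": 0,"ry": 0,"rz": 0}
    - {"x": 0,"y": 0,"z": 0.6,"rx": 0,"ry": 0,"rz": 0}
    - {"x": 0,"y": 0,"z": 0,"rx": 0,"ry": 0,"rz": 0}
    - {"x": 0,"y": 0,"z": 0,"rx": 0,"ry": 0,"rz": 0}

```text
clock: 23.5
tool_pos: [0.5585, 0.0508, 0.0445]
orientation: [-180.0, -0.1, -0.0]
force: [0.1, 0.2, -0.8]
opening: 0.0498
gripper_force: 30.0
```

play_rows:
  motion:
    - {"x": 0,"y": 0,"z": 0.25,"rx": 0,"ry": 0,"rz": 0}
    - {"x": 0,"y": 0,"z": 0.25,"rx": 0,"ry": 0,"rz": 0}
    - {"x": 0,"y": 0,"z": 0,"rx": 0,"ry": 0,"rz": 0}

```text
clock: 23.88
tool_pos: [0.5579, 0.0506, 0.031]
orientation: [180.0, 0.0, -0.0]
force: [0.9, -0.6, -0.9]
opening: 0.0496
gripper_force: 30.0
```

play_rows:
  motion:
    - {"x": 0,"y": 0,"z": 0,"rx": 0,"ry": 0,"rz": 0}
    - {"x": 0,"y": 0,"z": 0,"rx": 0,"ry": 0,"rz": 0}
    - {"x": 0,"y": 0,"z": 0,"rx": 0,"ry": 0,"rz": 0}
    - {"x": 0,"y": 0,"z": 0,"rx": 0,"ry": 0,"rz": 0}
    - {"x": 0,"y": 0,"z": -0.5,"rx": 0,"ry": 0,"rz": 0}
    - {"x": 0,"y": 0,"z": -1,"rx": 0,"ry": 0,"rz": 0}
    - {"x": 0,"y": 0,"z": -1,"rx": 0,"ry": 0,"rz": 0}
    - {"x": 0,"y": 0,"z": -1,"rx": 0,"ry": 0,"rz": 0}
    - {"x": 0,"y": 0,"z": -1,"rx": 0,"ry": 0,"rz": 0}
    - {"x": 0,"y": 0,"z": -1,"rx": 0,"ry": 0,"rz": 0}
    - {"x": 0,"y": 0,"z": -1,"rx": 0,"ry": 0,"rz": 0}
    - {"x": -0.66,"y": -0.88,"z": 0,"rx": 0,"ry": 0,"rz": 0}
    - {"x": -0.66,"y": -0.88,"z": 0,"rx": 0,"ry": 0,"rz": 0}
    - {"x": -0.66,"y": -0.88,"z": 0,"rx": 0,"ry": 0,"rz": 0}
    - {"x": -0.66,"y": -0.88,"z": 0,"rx": 0,"ry": 0,"rz": 0}
    - {"x": -0.66,"y": -0.88,"z": 0,"rx": 0,"ry": 0,"rz": 0}
    - {"x": -0.66,"y": -0.88,"z": 0,"rx": 0,"ry": 0,"rz": 0}
    - {"x": -0.66,"y": -0.88,"z": 0,"rx": 0,"ry": 0,"rz": 0}
    - {"x": 0,"y": 0,"z": 0,"rx": 0,"ry": 0,"rz": 0}
  fingers: 1

```text
clock: 26.25
tool_pos: [0.442, 0.2058, 0.1949]
orientation: [-179.9, -0.1, 0.1]
force: [0.1, 0.5, 0.6]
opening: 0.0877
gripper_force: 0.0
```

```bash
python3 w.py w7 red blue
```

```text
[0.4424 0.2052 0.1948] [0.524 0.206 0.353]
red 315 243 2687 (288, 213, 56, 61) lidtop [0.4427 0.2076] coaster [0.4137 0.2083]
red 631 226 782 (620, 197, 20, 60) lidtop [ 0.459 -0.09 ] coaster [ 0.4359 -0.1956]
blue 482 100 5832 (437, 62, 96, 80) lidtop [0.553  0.0718] coaster [0.5588 0.0454]
```

View pics/w7.png

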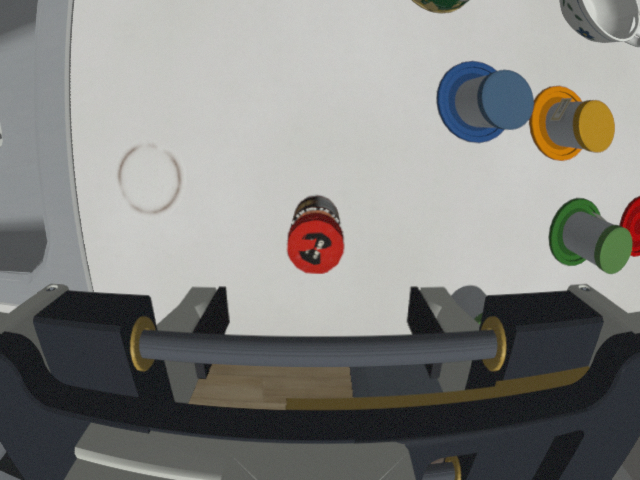

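Blue is seated on its coaster at (478,100). The red jar (315,243) is centred under the gripper.

play_rows:
  motion:
    - {"x": 0,"y": -0.05,"z": 0.93,"rx": 0,"ry": 0,"rz": 0}
    - {"x": 0,"y": 0,"z": 0.93,"rx": 0,"ry": 0,"rz": 0}
    - {"x": 0,"y": 0,"z": 0.93,"rx": 0,"ry": 0,"rz": 0}
    - {"x": 0,"y": 0,"z": 0.93,"rx": 0,"ry": 0,"rz": 0}
    - {"x": 0,"y": 0,"z": 0.93,"rx": 0,"ry": 0,"rz": 0}
    - {"x": 0,"y": 0,"z": 0.93,"rx": 0,"ry": 0,"rz": 0}
    - {"x": 0,"y": 0,"z": 0,"rx": 0,"ry": 0,"rz": 0}

```text
clock: 27.18
tool_pos: [0.4422, 0.2046, 0.0533]
orientation: [179.9, 0.1, -0.1]
force: [0.2, 0.5, 0.3]
opening: 0.0872
gripper_force: 0.0
```

play_rows:
  motion:
    - {"x": 0,"y": 0,"z": 0,"rx": 0,"ry": 0,"rz": 0}
    - {"x": 0,"y": 0,"z": 0,"rx": 0,"ry": 0,"rz": 0}
    - {"x": 0,"y": 0,"z": 0,"rx": 0,"ry": 0,"rz": 0}
    - {"x": 0,"y": 0,"z": 0,"rx": 0,"ry": 0,"rz": 0}
    - {"x": 0,"y": 0,"z": 0,"rx": 0,"ry": 0,"rz": 0}
    - {"x": 0,"y": 0,"z": 0,"rx": 0,"ry": 0,"rz": 0}
  fingers: -1

```text
clock: 27.92
tool_pos: [0.4427, 0.2061, 0.0544]
orientation: [-180.0, -0.0, -0.0]
force: [-0.5, 0.7, 1.2]
opening: 0.0404
gripper_force: 29.9
```

play_rows:
  motion:
    - {"x": 0,"y": 0,"z": -0.5,"rx": 0,"ry": 0,"rz": 0}
    - {"x": 0,"y": 0,"z": -1,"rx": 0,"ry": 0,"rz": 0}
    - {"x": 0,"y": 0,"z": -1,"rx": 0,"ry": 0,"rz": 0}
    - {"x": 0,"y": 0,"z": -1,"rx": 0,"ry": 0,"rz": 0}
    - {"x": 0,"y": 0,"z": -1,"rx": 0,"ry": 0,"rz": 0}
    - {"x": 0,"y": 0,"z": -1,"rx": 0,"ry": 0,"rz": 0}
    - {"x": 0,"y": 0.4,"z": -0.5,"rx": 0,"ry": 0,"rz": 0}
    - {"x": 0,"y": 0.9,"z": 0,"rx": 0,"ry": 0,"rz": 0}
    - {"x": 0,"y": 0.9,"z": 0,"rx": 0,"ry": 0,"rz": 0}
    - {"x": 0,"y": 0.9,"z": 0,"rx": 0,"ry": 0,"rz": 0}
    - {"x": 0,"y": 0.9,"z": 0,"rx": 0,"ry": 0,"rz": 0}
    - {"x": 0,"y": 0.9,"z": 0,"rx": 0,"ry": 0,"rz": 0}
    - {"x": 0,"y": 0.9,"z": 0,"rx": 0,"ry": 0,"rz": 0}
    - {"x": 0,"y": 0.9,"z": 0,"rx": 0,"ry": 0,"rz": 0}
    - {"x": 0,"y": 0.9,"z": 0,"rx": 0,"ry": 0,"rz": 0}
    - {"x": 0,"y": 0.9,"z": 0,"rx": 0,"ry": 0,"rz": 0}
    - {"x": 0,"y": 0.9,"z": 0,"rx": 0,"ry": 0,"rz": 0}

```text
clock: 30.05
tool_pos: [0.4411, -0.0312, 0.2033]
orientation: [180.0, 0.1, -0.1]
force: [0.5, -0.4, -0.7]
opening: 0.0403
gripper_force: 29.9
```

play_rows:
  motion:
    - {"x": -0.02,"y": 0.9,"z": 0,"rx": 0,"ry": 0,"rz": 0}
    - {"x": -0.02,"y": 0.9,"z": 0,"rx": 0,"ry": 0,"rz": 0}
    - {"x": -0.02,"y": 0.9,"z": 0,"rx": 0,"ry": 0,"rz": 0}
    - {"x": -0.02,"y": 0.9,"z": 0,"rx": 0,"ry": 0,"rz": 0}
    - {"x": -0.02,"y": 0.9,"z": 0,"rx": 0,"ry": 0,"rz": 0}
    - {"x": -0.03,"y": 0.9,"z": 0,"rx": 0,"ry": 0,"rz": 0}
    - {"x": -0.03,"y": 0.9,"z": 0,"rx": 0,"ry": 0,"rz": 0}
    - {"x": -0.03,"y": 0.9,"z": 0,"rx": 0,"ry": 0,"rz": 0}
    - {"x": 0,"y": 0.15,"z": 0,"rx": 0,"ry": 0,"rz": 0}
    - {"x": 0,"y": 0,"z": 0.5,"rx": 0,"ry": 0,"rz": 0}
    - {"x": 0,"y": 0,"z": 0.9,"rx": 0,"ry": 0,"rz": 0}
    - {"x": 0,"y": 0,"z": 0.9,"rx": 0,"ry": 0,"rz": 0}
    - {"x": 0,"y": 0,"z": 0.9,"rx": 0,"ry": 0,"rz": 0}
    - {"x": 0,"y": 0,"z": 0.9,"rx": 0,"ry": 0,"rz": 0}
    - {"x": 0,"y": 0,"z": 0.5,"rx": 0,"ry": 0,"rz": 0}
    - {"x": 0,"y": 0,"z": 0,"rx": 0,"ry": 0,"rz": 0}
    - {"x": 0,"y": 0,"z": 0,"rx": 0,"ry": 0,"rz": 0}

```text
clock: 32.17
tool_pos: [0.438, -0.2128, 0.0899]
orientation: [180.0, -0.1, -0.0]
force: [-0.0, -0.6, -0.3]
opening: 0.0409
gripper_force: 29.9
```

```bash
python3 w.py w8 red
python3 - <<'E'
from h import *
cv2.imwrite("pics/s8.png",cams.snapshot("scene")[150:330,220:440].repeat(3,0).repeat(3,1))
E
```

```text
[ 0.4382 -0.2128  0.0901] [ 0.52  -0.213  0.248]
red 318 380 3180 (263, 366, 112, 32) lidtop [ 0.3991 -0.213 ] coaster [ 0.3257 -0.2132]
red 317 319 3030 (266, 298, 105, 39) lidtop [ 0.4351 -0.2129] coaster [ 0.3837 -0.2129]
red 320 244 9227 (262, 194, 117, 98) lidtop [ 0.4713 -0.2141] coaster [ 0.4419 -0.2149]
```

View pics/w8.png

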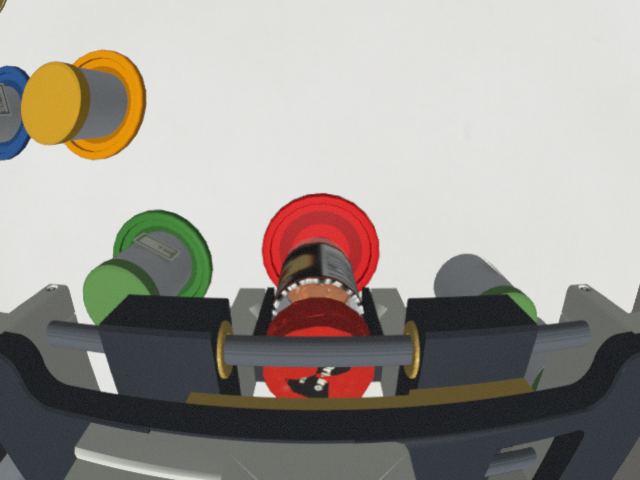

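The jar is upright over the red coaster (320,244), with the neighbouring tins clear of the fingers.

play_rows:
  motion:
    - {"x": 0,"y": 0.03,"z": 0.5,"rx": 0,"ry": 0,"rz": 0}
    - {"x": 0,"y": 0,"z": 0.4,"rx": 0,"ry": 0,"rz": 0}
    - {"x": 0,"y": 0,"z": 0.32,"rx": 0,"ry": 0,"rz": 0}
    - {"x": 0,"y": 0,"z": 0,"rx": 0,"ry": 0,"rz": 0}

```text
clock: 32.78
tool_pos: [0.4375, -0.2135, 0.0582]
orientation: [180.0, 0.0, -0.0]
force: [-0.4, 0.0, -0.7]
opening: 0.0404
gripper_force: 30.0
```

play_rows:
  motion:
    - {"x": 0,"y": 0,"z": 0,"rx": 0,"ry": 0,"rz": 0}
    - {"x": 0,"y": 0,"z": 0,"rx": 0,"ry": 0,"rz": 0}
    - {"x": 0,"y": 0,"z": 0,"rx": 0,"ry": 0,"rz": 0}
    - {"x": 0,"y": 0,"z": 0,"rx": 0,"ry": 0,"rz": 0}
    - {"x": 0,"y": 0,"z": 0,"rx": 0,"ry": 0,"rz": 0}
    - {"x": 0,"y": 0,"z": -0.5,"rx": 0,"ry": 0,"rz": 0}
    - {"x": 0,"y": 0,"z": -1,"rx": 0,"ry": 0,"rz": 0}
    - {"x": 0,"y": 0,"z": -1,"rx": 0,"ry": 0,"rz": 0}
    - {"x": 0,"y": 0,"z": -1,"rx": 0,"ry": 0,"rz": 0}
    - {"x": 0,"y": 0,"z": -1,"rx": 0,"ry": 0,"rz": 0}
    - {"x": 0,"y": 0,"z": -1,"rx": 0,"ry": 0,"rz": 0}
    - {"x": 0,"y": 0,"z": -1,"rx": 0,"ry": 0,"rz": 0}
    - {"x": 0,"y": 0,"z": -1,"rx": 0,"ry": 0,"rz": 0}
    - {"x": 0,"y": 0,"z": 0,"rx": 0,"ry": 0,"rz": 0}
    - {"x": 0,"y": 0,"z": 0,"rx": 0,"ry": 0,"rz": 0}
    - {"x": 0,"y": 0,"z": 0,"rx": 0,"ry": 0,"rz": 0}
  fingers: 1

```text
clock: 34.78
tool_pos: [0.4371, -0.2134, 0.2458]
orientation: [-180.0, 0.1, -0.1]
force: [-0.1, 0.3, -0.1]
opening: 0.0879
gripper_force: 0.0
```

```bash
python3 w.py w9 red
python3 - <<'E'
from h import *
a=cams.snapshot("scene")[150:330,160:440]; b=cv2.imread("pics/w9.png")[60:360]
a=cv2.resize(a,(467,300)); b=cv2.resize(b,(467,219)); cv2.imwrite("pics/s9.png",np.vstack([a,b]))
E
```

```text
[ 0.4372 -0.2134  0.2457] [ 0.519 -0.214  0.403]
red 318 208 4682 (282, 168, 74, 85) lidtop [ 0.4521 -0.2142] coaster [ 0.4322 -0.2144]
```

View pics/s9.png

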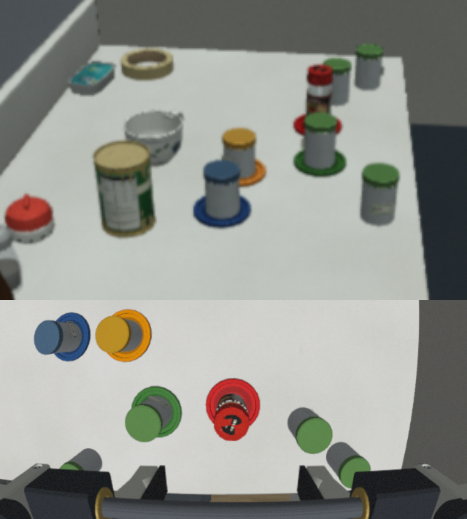

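All four containers stand upright inside their own coasters, the cup and pea tin have not moved, and the gripper is clear and well in front of the cabinet.

```bash
python3 -c "
from plant import workorder; print(workorder.close_job())"
```

```text
the job is handed in; nothing more can be done
None
```

I put the green, amber and blue tins and the red jar upright on their matching coasters, in that order, left the tea cup and tall food tin where they were, and handed the job in at about 35 s; no verdict came back.

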